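# Put the lobby's LED candles back on their charging tray

## Robot

A 6-joint arm with a two-finger parallel gripper is mounted at the origin on the work surface. World frame = base frame: x ahead of the robot, y to its left, z up, the work surface at z = 0. Lengths are in mm, angles in rad, forces in N, time in s.
With the tool pointing down it reaches from about 275 to 850 mm from the base axis. Payload 5.2 kg.
Tool frame: the origin (TCP) lies midway between the tips of the shut fingers; the grasp point (between the pads) lies 19 mm behind it (ctrl.pinch_z is the distance from the TCP to the grasp point, in mm); z points along the fingers, y is the line along which they close (so a half turn about z gives the same grasp; the last joint's range is limited). The gripper opens to 85 mm and grips with 20 to 120 N. Pads are 22 mm wide; open, the fingers measure 114 mm over their backs; the gripper's body (76 mm by 85 mm) begins 54 mm behind the grasp point. The pads swing forward as they close: fully open they stand 13 mm farther back than shut.
Start: joints at [-1.328, 0.259, 1.535, -0, 1.348, -0.203], TCP at [237.169, -496.242, 231.31] pointing down, gripper open.
Joint ranges: [-3.14, 3.14], [-0.91, 2.08], [0.19, 2.58], [-1.22, 4.36], [0.22, 2.71], [-3.12, 3.12]. Speed limits (rad/s): [2.57, 2.57, 3.14, 3.14, 3.14, 3.14].

## Interface

Orientations are given as [roll, pitch, yaw] about the fixed x, y, z axes, in that order (R = Rz(yaw) Ry(pitch) Rx(roll)).
In Python, from workcell import ctrl, viewer gives the robot as it stands. The module is installed in compiled form; this text tells all that it offers.
- The arm moves only by the shell command python3 -m inch 'ROWS' [FORCE]. ROWS is JSON, a list of rows, each a list of 7 numbers: the shift along the tool's x, y, z in cm, then the turn, a rotation vector about the tool's x, y, z in rad, then the opening, from -1 (shut) to 1 (fully open). In form: [[tx, ty, tz, rx, ry, rz, gripper], ...]. A call has 1 to 8 rows; each row shifts and turns the commanded pose from where the row before left it, along the tool's axes as they then stand; what a row does not reach is not made up. A row lasts 1/8 s, in which the tool goes at most 62.5 mm and 10.7 degrees, less where a joint would pass 70% of its speed; a pose out of reach is approached as far as the arm can. A call is refused whole if a number of a shift passes 6.25 or a number of a turn 0.188, either way. A call with a gripper value outside its range is refused whole. The fingers move at their own pace and stop on an object; FORCE is the grip in N (left out, the last holds). Time passes only in rows, so rows that do not move let the fingers close. It gives the time, the measured TCP pose, the force, the opening and the grip force at its end, in the units of the state.
- ctrl.get_obs(): the state, without advancing time (a new reading comes with each control period).
- viewer.get_image(name): name is "scene" or "side" or "wrist"; returns the picture (420x560x3 uint8, blue, green, red); there is no depth.
- viewer.camera_model(name): a dict with "mtx" (3x3 intrinsics, pixels), "R" (3x3) and "t" (3): a world point X has camera coordinates R X + t; the wrist camera has in their place "hand_eye" (4x4, takes a point from camera to tool coordinates, whose origin is the TCP and whose axes are the flange's). Camera axes: x right, y down, z forward; pixel columns grow to the right and rows downward; lengths in mm; the calibration is good to about 2 mm. A picture is of the moment at which its call begins: read the wrist's pose just before it. camera_model takes no time and is no camera call.
- ctrl.job_done(): hands the job in; it is judged then, once.
The state is a dict: "clock": time; "joint_positions": joint angles; "qvel": joint speeds; "effort": joint torques, N m; "tcp_pos": TCP position; "orientation": TCP orientation; "ft_force": force on the tool from outside, world axes, zero at the start; "wrist_torque": the same for the moment, N m; "gripper_width": opening from 0.0 (shut) to 1.0 (fully open); "grip_force": force on a finger pad.
Only numpy, scipy, OpenCV 4.12 (cv2) and the standard library are available. Lean on these libraries where they do the work, as an engineer would, in place of code of your own. Each camera call takes 0.05 s, during which the arm holds its last target. There are 200 camera calls.

## Task

Gather the three rechargeable LED candles (orange plastic flame) into the charging tray, standing each one upright and centred on the charging pad of its own size, large on large, medium on medium, small on small; set them down, do not drop them. Leave the real wax candles (black wick, brass coaster) and the bird on its books where they are.

Things in the scene. Friction and masses are not known exactly. Their poses are not given: they have to be found in the camera images.
- led_large: The large rechargeable LED candle: loose upright ivory pillar 60 mm in diameter, 95 mm high to its rim, with an orange plastic flame in the middle of its dished top (up to 15 mm above the rim, 21 mm wide) and a grey foot; no coaster. Origin: centre of its underside, z up along its axis. Stiff plastic, under 0.35 kg.
- led_medium: The medium rechargeable LED candle: loose upright ivory pillar 46 mm in diameter, 85 mm high to its rim, with an orange plastic flame in the middle of its dished top (up to 15 mm above the rim, 21 mm wide) and a grey foot; no coaster. Origin: centre of its underside, z up along its axis. Stiff plastic, under 0.35 kg.
- led_small: The small rechargeable LED candle: loose upright ivory pillar 34 mm in diameter, 75 mm high to its rim, with an orange plastic flame in the middle of its dished top (up to 15 mm above the rim, 21 mm wide) and a grey foot; no coaster. Origin: centre of its underside, z up along its axis. Stiff plastic, under 0.35 kg.
- wax_large: The large real wax candle, a look-alike that stays where it is: loose upright ivory pillar 60 mm in diameter with a black wick in a sooty spot in the hollow of its top, standing on (and fixed to) a round brass coaster 76 mm in diameter and 4 mm thick; 95 mm high to its rim, wick 9 mm more. Origin: centre of the coaster's underside, z up.
- wax_medium: The medium real wax candle, a look-alike that stays where it is: loose upright ivory pillar 46 mm in diameter with a black wick in a sooty spot in the hollow of its top, standing on (and fixed to) a round brass coaster 62 mm in diameter and 4 mm thick; 85 mm high to its rim, wick 9 mm more. Origin: centre of the coaster's underside, z up.
- wax_small: The small real wax candle, a look-alike that stays where it is: loose upright ivory pillar 34 mm in diameter with a black wick in a sooty spot in the hollow of its top, standing on (and fixed to) a round brass coaster 50 mm in diameter and 4 mm thick; 75 mm high to its rim, wick 9 mm more. Origin: centre of the coaster's underside, z up.
- pad_large: The large charging pad: fixed flat disc 72 mm in diameter, 4 mm thick, light grey with a black ring near its edge and a black centre spot. Origin: centre of its underside, 6 mm above the table; z up, x along the tray. It lies on the 6 mm floor of a fixed black tray, 340 x 120 mm, whose dark wooden rim stands 16 mm above the table.
- pad_medium: The medium charging pad: fixed flat disc 58 mm in diameter, 4 mm thick, light grey with a black ring near its edge and a black centre spot. Origin: centre of its underside, 6 mm above the table; z up, x along the tray. The three pads lie in one row along the tray, 100 mm apart centre to centre, in any order.
- pad_small: The small charging pad: fixed flat disc 46 mm in diameter, 4 mm thick, light grey with a black ring near its edge and a black centre spot. Origin: centre of its underside, 6 mm above the table; z up, x along the tray. A candle stands on a pad with its underside 4 mm above the pad's origin.
- bird: White bird ornament, a bystander, 90 mm high and about 145 mm long, standing loose on a stack of two loose books (180 x 240 mm, 52 mm high) on the other side of the candles from the tray; its top is 142 mm above the table. Origin: centre of its foot, on the top book.
Mind the look-alikes: they are no part of the job. What is shaped like the led_large but purple or turquoise is not meant.

How it is judged:
By the outcome, as a careful person would: the job done as asked, in the order asked, and still so for the second after the job is handed in, with the robot touching nothing.
It also fails if it takes over 125 s, if anything falls off the work surface, if the arm or the gripper's body presses on something with over 40 N, if the wrist force passes 120 N, or if a joint passes its speed limit or range.

## Working session

There is one attempt and no reset: what is moved stays moved. The work goes in short steps, Python scripts to look and compute and a shell command to move; the robot and the scene stay as the last step left them, time stands still between calls to the robot, and variables do not carry over. Pictures are saved under pics/ and viewed, at most 14 in all, crops included, and the job is handed in when it is done.

```bash
mkdir -p pics
python3 - <<'E'
from workcell import ctrl, viewer
import cv2,numpy as np
np.set_printoptions(precision=4,suppress=True)
print(ctrl.get_obs())
for n in("scene","side","wrist"):
    cv2.imwrite(f"pics/{n}0.png",viewer.get_image(n)); m=viewer.camera_model(n); print(n,m)
E
```

```text
{'clock': 0.0, 'joint_positions': array([-1.3279,  0.2593,  1.5361, -0.    ,  1.348 , -0.2028]), 'qvel': array([ 0.0011,  0.001 , -0.0005, -0.0003, -0.0007, -0.0007]), 'effort': array([  0.0011, -44.6025, -29.0569,  -0.0005,   0.0117,  -0.    ]), 'tcp_pos': array([ 237.0102, -495.731 ,  230.475 ]), 'orientation': array([-3.1398, -0.0004,  0.4458]), 'ft_force': array([ 0.081 ,  0.8123, -0.3741]), 'wrist_torque': array([-0.03  ,  0.0015, -0.0259]), 'grip_force': 0.0, 'gripper_width': 1.0017966587020957}
scene {'mtx': array([[398.8463,   0.    , 281.2251],
       [  0.    , 398.8463, 205.6524],
       [  0.    ,   0.    ,   1.    ]]), 'R': array([[-0.4728,  0.8811,  0.008 ],
       [ 0.5706,  0.3131, -0.7592],
       [-0.6714, -0.3544, -0.6508]]), 't': array([ 297.654 , -287.1426, 1366.6879])}
side {'mtx': array([[426.4185,   0.    , 286.199 ],
       [  0.    , 426.4185, 202.6666],
       [  0.    ,   0.    ,   1.    ]]), 'R': array([[ 0.9958, -0.0903, -0.0158],
       [-0.0795, -0.7651, -0.639 ],
       [ 0.0456,  0.6376, -0.769 ]]), 't': array([-583.658 ,   96.1039, 1024.767 ])}
wrist {'mtx': array([[363.697 ,   0.    , 281.8066],
       [  0.    , 363.697 , 203.9705],
       [  0.    ,   0.    ,   1.    ]]), 'hand_eye': array([[  -0.0009,   -0.9516,   -0.3074,   77.8506],
       [   1.    ,   -0.0007,   -0.0008,    0.3032],
       [   0.0005,   -0.3074,    0.9516, -142.6713],
       [   0.    ,    0.    ,    0.    ,    1.    ]])}
```

View pics/scene0.png

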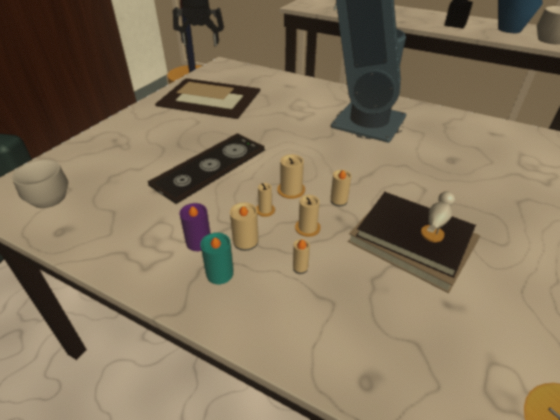

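View pics/side0.png

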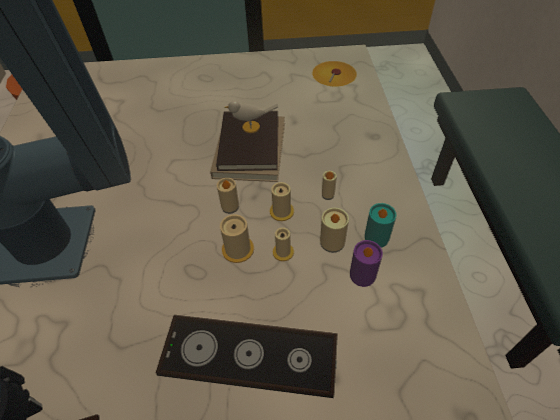

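Scene image candidates:
- **LED (orange flame, no coaster):** large (244,227), medium (341,187) and small (301,256).
- **Wax look-alikes:** large (291,175), medium (308,215) and small (264,199).
- **Coloured pillars:** purple (195,227) and turquoise (217,258).

In the side image the LEDs are at large (334,230), medium (228,195) and small (329,185), and the pads at (199,348), (248,354) and (299,360). I'll check these in close crops.

Run:
```python
import cv2
a=cv2.imread("pics/scene0.png")[140:290,170:370]; cv2.imwrite("pics/sc.png",cv2.resize(a,None,fx=4,fy=4,interpolation=3))
b=cv2.imread("pics/side0.png")[160:300,205:405]; cv2.imwrite("pics/sd.png",cv2.resize(b,None,fx=4,fy=4,interpolation=3))
c=cv2.imread("pics/side0.png")[310:400,150:345]; d=cv2.imread("pics/scene0.png")[130:205,145:275]
c=cv2.resize(c,None,fx=3,fy=3,interpolation=3);d=cv2.resize(d,(585,int(75*4.5)),interpolation=3)[:, :]
d=cv2.resize(d,(520,300)); import numpy as np
o=np.zeros((570,585,3),'uint8'); o[:270]=c; o[270:,:520]=d; cv2.imwrite("pics/pads.png",o)
```

```text
(no output)
```

View pics/sc.png

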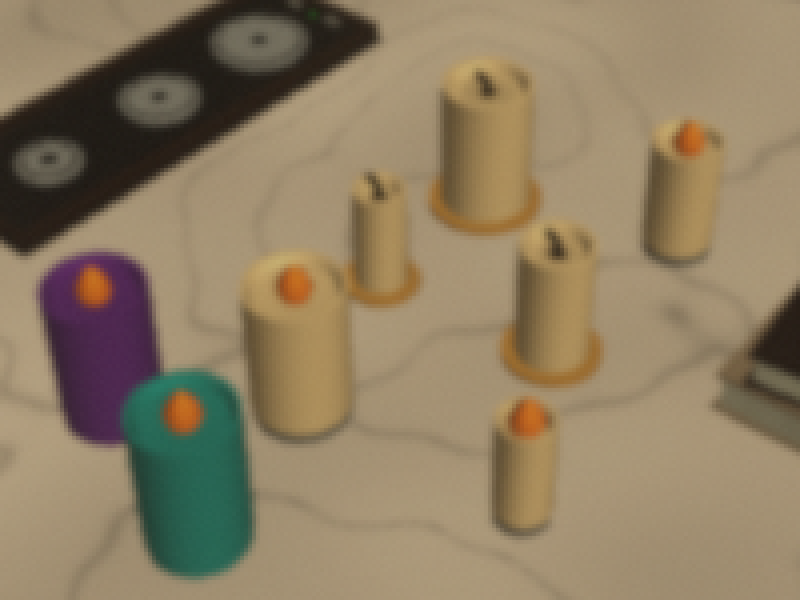

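View pics/sd.png

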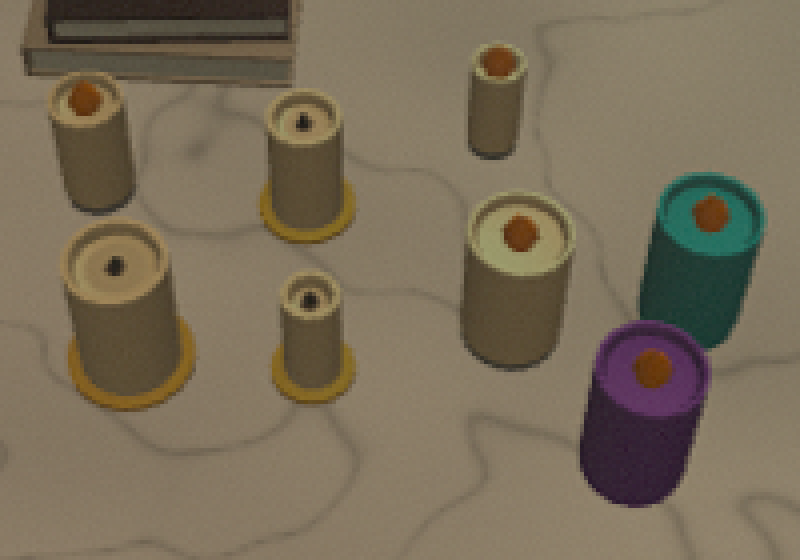

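View pics/pads.png

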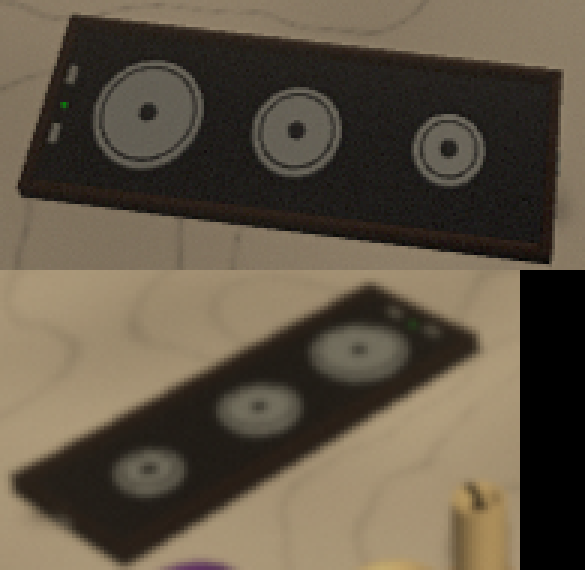

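The crops confirm the choice: three LEDs with an orange flame, a grey foot and no coaster. The three wicked candles stand on brass, and the purple and turquoise pillars are not wanted. Next I'll triangulate the rim centres and pad spots.

```bash
cat > h.py <<'E'
import numpy as np, cv2
from workcell import ctrl, viewer
from scipy.spatial.transform import Rotation as Ro
np.set_printoptions(precision=1,suppress=True)
def P(n):
    m=viewer.camera_model(n); return m["mtx"]@np.c_[m["R"],m["t"]]
def Pw(o):
    m=viewer.camera_model("wrist"); T=np.eye(4); T[:3,:3]=Ro.from_euler('xyz',o["orientation"]).as_matrix(); T[:3,3]=o["tcp_pos"]
    return m["mtx"]@np.linalg.inv(T@m["hand_eye"])[:3]
def tri(Pa,a,Pb,b):
    X=cv2.triangulatePoints(Pa,Pb,np.array(a,float),np.array(b,float))[:,0]; X=X[:3]/X[3]
    e=[np.hypot(*((p@np.r_[X,1])[:2]/(p@np.r_[X,1])[2]-q)) for p,q in((Pa,a),(Pb,b))]
    return X,max(e)
def proj(p,X):
    v=p@np.r_[X,1]; return v[:2]/v[2]
def onz(p,uv,z):
    A=np.c_[p[:,:2],-np.r_[uv,1]]; return np.linalg.solve(A,-(p[:,2]*z+p[:,3]))[:2]
E
python3 - <<'E'
from h import *
cs=lambda u,v:((u+.5)/4+169.5,(v+.5)/4+139.5)
cd=lambda u,v:((u+.5)/4+204.5,(v+.5)/4+159.5)
cp=lambda u,v:((u+.5)/3+149.5,(v+.5)/3+309.5)
A,B=P("scene"),P("side")
for n,a,b,z in [("L",cs(297,286),cd(521,234),95),("M",cs(685,141),cd(87,99),85),("S",cs(525,417),cd(498,63),75),
 ("pL",cs(259,40),cp(148,111),10),("pM",cs(159,98),cp(296,130),10),("pS",cs(49,160),cp(448,149),10),
 ("wL",cs(487,81),cd(117,262),95),("wM",cs(556,245),cd(304,117),85),("ws",cs(380,190),cd(311,296),75),
 ("tq",cs(184,408),cd(711,216),95),("pu",cs(95,289),cd(653,364),95)]:
    X,e=tri(A,a,B,b); print(n,X,"err %.1f"%e, onz(A,a,z),onz(B,b,z),"r %.0f"%np.hypot(*X[:2]))
E
```

```text
L [687.2 -65.8  93.2] err 1.7 [685.1 -63.2] [688.9 -69.8] r 690
M [448.2  67.4  84.9] err 0.9 [445.3  68.1] [449.5  65.2] r 453
S [699.1  80.1  75. ] err 1.2 [696.4  81.2] [700.4  77.9] r 704
pL [ 384.2 -294.9   10.6] err 1.0 [ 380.6 -294.8] [ 385.7 -296.2] r 484
pM [ 481.4 -316.8    9.3] err 0.9 [ 479.8 -315.5] [ 482.9 -318.2] r 576
pS [ 578.7 -338.6    9.6] err 1.1 [ 576.7 -337.3] [ 580.4 -340.1] r 670
wL [464.7 -63.5  95.5] err 1.5 [459.2 -62.8] [466.9 -66.3] r 469
wM [576.5  39.8  84.2] err 0.9 [574.8  40.9] [577.6  37.3] r 578
ws [569.3 -81.6  73. ] err 1.3 [568.  -79.3] [571.1 -85.4] r 575
tq [793.3 -65.3  94.6] err 1.9 [790.3 -63.3] [795.4 -68.1] r 796
pu [ 741.6 -159.1   94.6] err 1.1 [ 739.8 -157.7] [ 742.9 -160.7] r 758
```

Heights match the stated sizes, so I'll move over the tray, turn to line up with it, and refine the pads with the wrist camera.

```bash
python3 -m inch '[[0,0,-2.5,0,0,0.1665,1],[0,0,-2.5,0,0,0.1665,1],[0,0,-2.5,0,0,0.1665,1],[0,0,-2.5,0,0,0.1665,1],[2.5,-2.8,0,0,0,0,1],[2.5,-2.8,0,0,0,0,1],[2.5,-2.8,0,0,0,0,1],[2.5,-2.8,0,0,0,0,1]]' 40
python3 -m inch '[[2.5,-2.8,0,0,0,0,1],[2.5,-2.8,0,0,0,0,1],[2.5,-2.8,0,0,0,0,1],[2.5,-2.8,0,0,0,0,1],[0,0,0,0,0,0,1],[0,0,0,0,0,0,1]]'
python3 - <<'E'
from h import *
B=P("side")
for uv,z in [((213,178),0),((280,180),0),((219,168),52),((277,170),52),((251,128),52),((222,112),52)]: print(uv,onz(B,uv,z))
o=ctrl.get_obs(); im=viewer.get_image("wrist"); cv2.imwrite("pics/w1.png",im); np.save("w1.npy",Pw(o)); print(o["tcp_pos"],o["orientation"]*100)
p=Pw(o)
for X in [(384,-295,10),(481,-317,10),(579,-339,10)]: print(proj(p,X))
E
```

```text
clock: 1.15
tcp_pos: [360.0, -407.9, 331.0]
orientation: [-3.141, 0.0, -0.22]
ft_force: [0.5, -1.7, 0.3]
gripper_width: 1.003
grip_force: 0.0
clock: 1.9
tcp_pos: [480.9, -321.4, 330.9]
orientation: [3.142, 0.001, -0.22]
ft_force: [0.3, -0.5, 0.6]
gripper_width: 1.005
grip_force: 0.0
(213, 178) [403.  170.8]
(280, 180) [582.5 144.5]
(219, 168) [426.4 155.1]
(277, 170) [575.2 132.1]
(251, 128) [514.9 303.8]
(222, 112) [432.9 384.5]
[ 480.9 -321.4  330.9] [314.2   0.1 -22. ]
[278.  223.7]
[277.9 151. ]
[277.7  67.2]
```

View pics/w1.png

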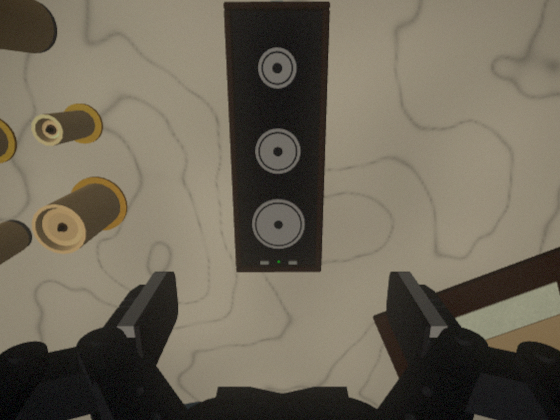

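The wrist view shows the pad spots at (278,224), (278,151) and (277,68), within about 1 px of the prediction. Next is a hover over the large LED to check its position there.

```bash
python3 -m inch '[[1.8,-3.7,1.2,0,0,0,1],[1.8,-3.7,1.2,0,0,0,1],[1.8,-3.7,1.2,0,0,0,1],[1.8,-3.7,1.2,0,0,0,1],[1.8,-3.7,1.2,0,0,0,1],[1.8,-3.7,1.2,0,0,0,1],[1.8,-3.6,1.2,0,0,0,1],[1.9,-3.6,1.2,0,0,0,1]]'
python3 -m inch '[[0,0,0,0,0,0,1],[0,0,0,0,0,0,1]]'
python3 - <<'E'
from h import *
o=ctrl.get_obs(); im=viewer.get_image("wrist"); cv2.imwrite("pics/w2.png",im); print(o["tcp_pos"],o["orientation"]*100)
p=Pw(o)
print(proj(p,(687.2,-65.8,95)),[proj(p,(687.2+30*np.cos(t),-65.8+30*np.sin(t),95)) for t in (-.22,-.22+np.pi,1.35,1.35+np.pi)])
E
```

```text
clock: 2.95
tcp_pos: [687.3, -66.8, 235.0]
orientation: [3.141, 0.0, -0.222]
ft_force: [-0.9, -0.5, 0.4]
gripper_width: 1.003
grip_force: 0.0
clock: 3.2
tcp_pos: [686.5, -67.5, 235.3]
orientation: [3.141, 0.0, -0.221]
ft_force: [-0.5, 0.3, 0.7]
gripper_width: 0.997
grip_force: 0.0
[686.5 -67.5 235.3] [314.1   0.  -22.1]
[278.6 187.9] [array([278.5, 150.8]), array([278.8, 222.7]), array([241.4, 187.9]), array([315.9, 187.8])]
```

View pics/w2.png

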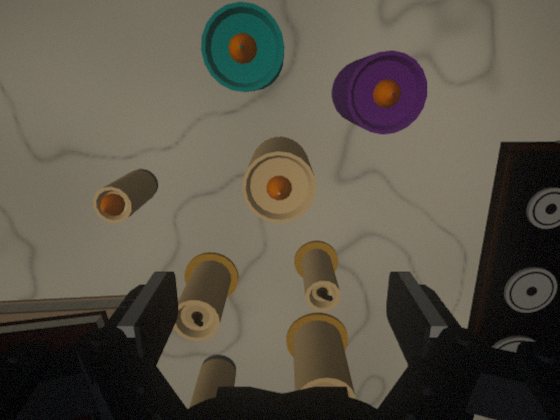

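The rim circle is centred at about (279.5,186), against a prediction of (278.6,188), so the gripper is within about 1.5 mm. I'll descend and grasp.

```bash
python3 -m inch '[[0.1,0,3,0,0,0,1],[0,0,3,0,0,0,1],[0,0,3,0,0,0,1],[0,0,3,0,0,0,1],[0,0,2.5,0,0,0,1],[0,0,2,0,0,0,1],[0,0,2,0,0,0,1],[0,0,0,0,0,0,1]]' 40
python3 -m inch '[[0,0,0,0,0,0,0],[0,0,0,0,0,0,-0.3],[0,0,0,0,0,0,-1],[0,0,0,0,0,0,-1],[0,0,0,0,0,0,-1],[0,0,0,0,0,0,-1]]' 40
```

```text
clock: 4.25
tcp_pos: [686.5, -67.1, 48.8]
orientation: [3.142, 0.003, -0.221]
ft_force: [0.0, 0.3, 1.0]
gripper_width: 0.998
grip_force: 0.0
clock: 5.0
tcp_pos: [688.9, -66.6, 51.8]
orientation: [3.141, -0.003, -0.22]
ft_force: [-0.8, 0.4, 6.8]
gripper_width: 0.697
grip_force: 43.8
```

```bash
python3 -m inch '[[0,0,-1,0,0,0,-1],[0,0,-3,0,0,0,-1],[0,0,-3.5,0,0,0,-1],[0,0,-3.5,0,0,0,-1],[0,0,-3,0,0,0,-1],[0,0,0,0,0,0,-1]]'
python3 -m inch '[[-1.5,1.8,0,0,0,0,-1],[-3,3.5,0,0,0,0,-1],[-4,4.7,0,0,0,0,-1],[-4,4.7,0,0,0,0,-1],[-4,4.7,0,0,0,0,-1],[-4,4.7,0,0,0,0,-1],[-2.8,3.2,0,0,0,0,-1],[-1.4,1.6,0,0,0,0,-1]]'
python3 -m inch '[[0,0,0,0,0,0,-1],[0,0,0,0,0,0,-1]]'
python3 - <<'E'
from h import *
o=ctrl.get_obs(); im=viewer.get_image("wrist"); cv2.imwrite("pics/w3.png",im); print(o["tcp_pos"],o["orientation"]*100)
E
```

```text
clock: 5.75
tcp_pos: [689.3, -66.5, 193.2]
orientation: [3.141, -0.005, -0.22]
ft_force: [0.2, 0.3, -2.1]
gripper_width: 0.696
grip_force: 44.0
clock: 6.75
tcp_pos: [381.1, -294.6, 188.5]
orientation: [-3.14, 0.003, -0.223]
ft_force: [-0.3, -0.5, -1.4]
gripper_width: 0.694
grip_force: 44.1
clock: 7.0
tcp_pos: [383.8, -293.6, 189.3]
orientation: [-3.14, 0.001, -0.22]
ft_force: [-0.6, 0.4, -1.7]
gripper_width: 0.693
grip_force: 44.1
[ 383.8 -293.6  189.3] [-314.     0.1  -22. ]
```

View pics/w3.png

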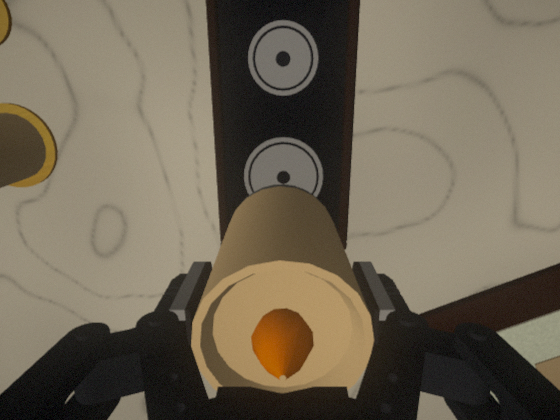

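The candle is held upright, with its rim and flame centred on column 283. The spots of the large and medium pads show at (283,177) and (283,59), which I'll use to compute where to lower it.

Run:
```python
from h import *
o=ctrl.get_obs(); p=Pw(o)
for uv in((283,177.5),(283,59)): print(onz(p,uv,10))
c=o["tcp_pos"][:2]
for r,h in((30,140+95),):
  print("rim",[proj(p,(c[0]+r*np.cos(t),c[1]+r*np.sin(t),h)) for t in (-.22,-.22+np.pi,1.35,1.35+np.pi)])
print("base",[proj(p,(c[0]+30*np.cos(t),c[1]+30*np.sin(t),139)) for t in (-.22,1.35,1.35+np.pi)])
```

```text
[ 383.  -294.8]
[ 480.9 -316.6]
rim [array([279.1, 258.3]), array([279.6, 415.3]), array([185.9, 342.9]), array([373. , 343.1])]
base [array([280.7, 179.1]), array([228.3, 230.1]), array([333.2, 230.2])]
```

```bash
python3 -m inch '[[0.1,0.1,2,0,0,0,-1],[0,0,3,0,0,0,-1],[0,0,3,0,0,0,-1],[0,0,2.5,0,0,0,-1],[0,0,1.2,0,0,0,-1],[0,0,0.6,0,0,0,-1],[0,0,0,0,0,0,-1],[0,0,0,0,0,0,-1]]'
python3 -m inch '[[0,0,0.1,0,0,0,-1],[0,0,0.1,0,0,0,-1],[0,0,0.1,0,0,0,-1],[0,0,0.1,0,0,0,-1],[0,0,0,0,0,0,-1]]'
```

```text
clock: 8.05
tcp_pos: [385.1, -296.1, 68.1]
orientation: [3.141, -0.001, -0.22]
ft_force: [0.8, -0.0, -2.2]
gripper_width: 0.69
grip_force: 44.1
clock: 8.68
tcp_pos: [384.5, -295.5, 63.2]
orientation: [-3.141, 0.0, -0.22]
ft_force: [-0.8, 0.3, -2.5]
gripper_width: 0.697
grip_force: 44.1
```

```bash
python3 -m inch '[[0,0,0.1,0,0,0,-1],[0,0,0,0,0,0,-1],[0,0,0.05,0,0,0,-1],[0,0,0,0,0,0,-1]]'
python3 -m inch '[[0,0,0.05,0,0,0,-1],[0,0,0,0,0,0,-1],[0,0,0.05,0,0,0,-1],[0,0,0,0,0,0,-1]]'
```

```text
clock: 9.18
tcp_pos: [384.6, -295.6, 61.9]
orientation: [3.142, -0.0, -0.22]
ft_force: [0.5, 0.3, -1.9]
gripper_width: 0.7
grip_force: 44.2
clock: 9.68
tcp_pos: [384.7, -295.6, 61.8]
orientation: [3.141, -0.001, -0.22]
ft_force: [-2.9, 3.0, 10.3]
gripper_width: 0.695
grip_force: 45.1
```

```bash
python3 -m inch '[[0,0,0,0,0,0,0.45],[0,0,0,0,0,0,0.55],[0,0,0,0,0,0,0.7],[0,0,0,0,0,0,1],[0,0,0,0,0,0,1]]'
python3 -m inch '[[0,0,-1,0,0,0,1],[0,0,-3,0,0,0,1],[0,0,-4,0,0,0,1],[0,0,-5,0,0,0,1],[0,0,-5,0,0,0,1],[0,0,-3,0,0,0,1],[0,0,0,0,0,0,1],[0,0,0,0,0,0,1]]'
python3 - <<'E'
from h import *
o=ctrl.get_obs(); im=viewer.get_image("wrist"); cv2.imwrite("pics/w4.png",im); print(o["tcp_pos"],o["orientation"]*100)
p=Pw(o)
x,y=383.8,-294.9
print("rim",[proj(p,(x+30*np.cos(t),y+30*np.sin(t),105)) for t in (-.22,-.22+np.pi,1.35,1.35+np.pi)])
print("pad",[proj(p,(x+36*np.cos(t),y+36*np.sin(t),10)) for t in (-.22,1.35,1.35+np.pi)])
c=im[110:300,190:370]; cv2.imwrite("pics/w4c.png",cv2.resize(c,None,fx=3,fy=3,interpolation=3))
E
```

```text
clock: 10.3
tcp_pos: [384.5, -295.6, 60.7]
orientation: [-3.141, 0.0, -0.22]
ft_force: [0.6, -0.2, -0.4]
gripper_width: 0.996
grip_force: 0.0
clock: 11.3
tcp_pos: [384.2, -295.1, 270.3]
orientation: [-3.141, 0.001, -0.22]
ft_force: [-0.3, -0.5, -0.2]
gripper_width: 0.999
grip_force: 0.0
[ 384.2 -295.1  270.3] [-314.1    0.1  -22. ]
rim [array([281. , 146.6]), array([281.1, 213.4]), array([246.6, 181. ]), array([315.4, 181. ])]
pad [array([281.2, 127.3]), array([249.2, 160. ]), array([313.4, 159.9])]
```

View pics/w4c.png

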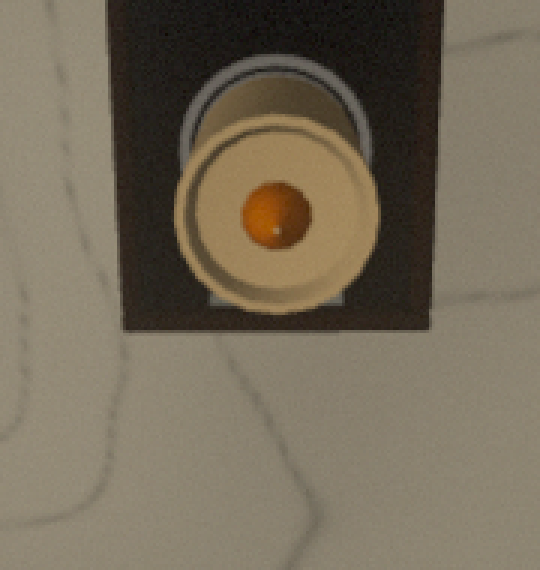

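The large LED stands upright. Its rim centre in the crop is (277,213), the pad edge shows evenly on both sides at 180 and 373, and it is about 1 mm off centre. Now the medium one.

```bash
python3 -m inch '[[-0.2,-3.2,0.5,0,0,0,1],[-0.2,-4.9,0.5,0,0,0,1],[-0.2,-5.2,0.5,0,0,0,1],[-0.2,-5.2,0.5,0,0,0,1],[-0.2,-5.2,0.5,0,0,0,1],[-0.2,-5,0.5,0,0,0,1],[-0.2,-4.8,0.5,0,0,0,1],[-0.2,-3.2,0.5,0,0,0,1]]'
python3 -m inch '[[0,0,0,0,0,0,1],[0,0,0,0,0,0,1]]'
python3 - <<'E'
from h import *
o=ctrl.get_obs(); im=viewer.get_image("wrist"); cv2.imwrite("pics/w5.png",im); print(o["tcp_pos"],o["orientation"]*100)
p=Pw(o)
x,y=448.2,67.4
print("rim",proj(p,(x,y,85)),[proj(p,(x+23*np.cos(t),y+23*np.sin(t),85)) for t in (-.22,-.22+np.pi,1.35,1.35+np.pi)])
E
```

```text
clock: 12.35
tcp_pos: [448.2, 68.2, 229.2]
orientation: [3.141, 0.003, -0.219]
ft_force: [1.0, -0.3, -0.0]
gripper_width: 1.0
grip_force: 0.0
clock: 12.6
tcp_pos: [448.5, 65.7, 229.9]
orientation: [3.141, 0.002, -0.22]
ft_force: [0.2, -1.3, 1.0]
gripper_width: 0.995
grip_force: 0.0
[448.5  65.7 229.9] [314.1   0.2 -22. ]
rim [278.9 187.3] [array([278.9, 159.5]), array([279. , 213.7]), array([250.9, 187.3]), array([307. , 187.3])]
```

View pics/w5.png

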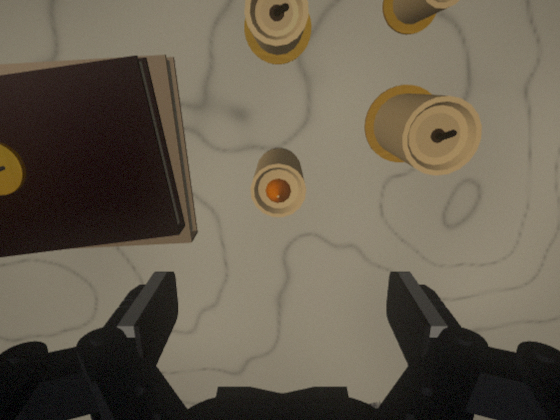

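Run:
```python
from h import *
from types import SimpleNamespace
def run(f,tcp,yaw,x,y,h,r):
    im=cv2.imread(f).astype(int); o=dict(tcp_pos=np.array(tcp),orientation=np.array([np.pi,0,yaw])); p=Pw(o)
    m=((im[...,2]>120)&(im[...,0]<60)&(im[...,1]<130)).astype('uint8')
    n,l,s,c=cv2.connectedComponentsWithStats(m); q=proj(p,(x,y,h))
    i=min(range(1,n),key=lambda i:np.hypot(*(c[i]-q))+(99 if s[i][4]<60 else 0))
    print(f,"flame",c[i],s[i],"->",onz(p,c[i],h+5),"pred",proj(p,(x,y,h+5)))
    g=im.sum(2); u,v=q.astype(int)
    print(" row",g[v,u-int(r*1.6):u+int(r*1.6)+1].tolist()); print(" col",g[v-int(r*1.9):v+int(r*1.6)+1,u].tolist())
run("pics/w2.png",(686.5,-67.5,235.3),-.221,687.2,-65.8,95,36)
run("pics/w5.png",(448.5,65.7,229.9),-.22,448.2,67.4,85,28)
run("pics/w4.png",(384.2,-295.1,270.3),-.22,383.8,-294.9,105,34)
```

```text
pics/w2.png flame [272.7 187.6] [266 178  14  21 204] -> [689.9 -61.5] pred [278.7 189.6]
 row [293, 286, 298, 305, 317, 320, 330, 340, 335, 342, 332, 338, 332, 336, 345, 338, 349, 341, 343, 334, 341, 345, 342, 349, 319, 225, 178, 179, 184, 307, 343, 336, 331, 334, 332, 339, 346, 332, 335, 328, 332, 341, 337, 340, 338, 283, 237, 231, 231, 225, 231, 240, 253, 249, 239, 251, 224, 211, 207, 203, 186, 187, 165, 146, 169, 160, 156, 145, 153, 151, 202, 323, 350, 347, 355, 347, 351, 356, 352, 354, 349, 359, 357, 338, 356, 352, 352, 346, 332, 342, 340, 337, 343, 345, 346, 353, 358, 362, 363, 356, 360, 355, 359, 355, 361, 351, 347, 355, 351, 353, 359, 349, 354, 356, 350]
 col [344, 336, 338, 334, 338, 340, 335, 346, 341, 340, 352, 339, 350, 339, 338, 343, 334, 308, 238, 194, 204, 198, 187, 200, 196, 195, 201, 193, 190, 194, 192, 194, 289, 344, 350, 328, 248, 191, 270, 329, 335, 345, 344, 331, 337, 347, 342, 338, 342, 341, 351, 338, 343, 342, 349, 347, 291, 212, 187, 185, 182, 204, 207, 212, 200, 210, 197, 217, 211, 203, 231, 240, 223, 295, 323, 291, 203, 182, 188, 171, 182, 284, 352, 356, 344
[... 1763 characters left out ...]
74, 364, 380, 385, 379, 240, 108, 102, 91, 78, 96, 87, 108, 83, 100, 93, 97, 91, 106, 109, 100, 110, 100, 148]
 col [43, 48, 79, 73, 66, 60, 63, 53, 73, 64, 99, 231, 298, 300, 246, 163, 148, 228, 247, 213, 209, 210, 200, 214, 211, 205, 191, 209, 200, 201, 249, 329, 377, 382, 325, 235, 250, 341, 375, 374, 376, 379, 374, 368, 380, 385, 373, 380, 369, 378, 375, 375, 368, 326, 237, 197, 192, 211, 221, 224, 228, 232, 237, 233, 252, 250, 265, 247, 252, 279, 251, 237, 210, 217, 192, 190, 305, 385, 379, 383, 385, 387, 384, 383, 390, 384, 379, 382, 361, 318, 292, 294, 295, 317, 349, 386, 377, 266, 109, 102, 120, 111, 110, 233, 340, 371, 376, 383, 374, 375, 369, 371, 380, 371, 377, 372, 375, 368, 368]
```

Comparing rim edges and flame centres, the medium candle sits about 3 mm nearer (tool −x) and about 2–3 mm toward −tool y. I'll correct for that and grasp.

```bash
python3 -m inch '[[-0.3,-0.3,2,0,0,0,1],[0,0,3,0,0,0,1],[0,0,3,0,0,0,1],[0,0,3,0,0,0,1],[0,0,3,0,0,0,1],[0,0,2.5,0,0,0,1],[0,0,2,0,0,0,1],[0,0,0,0,0,0,1]]' 40
python3 -m inch '[[0,0,0,0,0,0,0.4],[0,0,0,0,0,0,0.2],[0,0,0,0,0,0,0],[0,0,0,0,0,0,-1],[0,0,0,0,0,0,-1],[0,0,0,0,0,0,-1],[0,0,0,0,0,0,-1]]' 40
python3 -m inch '[[0,0,-1,0,0,0,-1],[0,0,-3,0,0,0,-1],[0,0,-3.5,0,0,0,-1],[0,0,-3.5,0,0,0,-1],[0,0,-3,0,0,0,-1],[0,0,0,0,0,0,-1],[0,0,0,0,0,0,-1]]'
```

```text
clock: 13.65
tcp_pos: [445.6, 68.5, 44.7]
orientation: [3.141, 0.003, -0.222]
ft_force: [0.0, 0.3, 0.5]
gripper_width: 1.002
grip_force: 0.0
clock: 14.52
tcp_pos: [447.6, 69.4, 46.9]
orientation: [3.141, -0.002, -0.22]
ft_force: [-1.1, -1.3, 7.2]
gripper_width: 0.528
grip_force: 40.2
clock: 15.4
tcp_pos: [446.1, 69.8, 185.1]
orientation: [3.141, 0.001, -0.22]
ft_force: [0.1, 0.2, -1.2]
gripper_width: 0.528
grip_force: 41.2
```

```bash
python3 -m inch '[[0.7,2.2,0,0,0,0,-1],[1.3,4,0,0,0,0,-1],[1.9,5.8,0,0,0,0,-1],[1.9,5.8,0,0,0,0,-1],[1.9,5.8,0,0,0,0,-1],[1.9,5.8,0,0,0,0,-1],[1.4,4.6,0,0,0,0,-1],[1,3,0,0,0,0,-1]]'
python3 -m inch '[[0,0,0,0,0,0,-1],[0,0,0,0,0,0,-1]]'
python3 - <<'E'
from h import *
o=ctrl.get_obs(); im=viewer.get_image("wrist"); cv2.imwrite("pics/w6.png",im); print(o["tcp_pos"],o["orientation"]*100)
p=Pw(o); print(proj(p,(481,-316.7,10)),proj(p,(578.7,-338.6,10)),proj(p,np.r_[o["tcp_pos"][:2],225]))
E
```

```text
clock: 16.4
tcp_pos: [482.0, -319.5, 183.4]
orientation: [-3.14, 0.003, -0.222]
ft_force: [1.1, 0.8, -0.7]
gripper_width: 0.533
grip_force: 41.4
clock: 16.65
tcp_pos: [482.4, -316.5, 184.2]
orientation: [-3.139, 0.003, -0.22]
ft_force: [-0.4, -0.2, -1.4]
gripper_width: 0.53
grip_force: 41.4
[ 482.4 -316.5  184.2] [-313.9    0.3  -22. ]
[282.1 179. ] [282.1  58.9] [279.4 333.9]
```

View pics/w6.png

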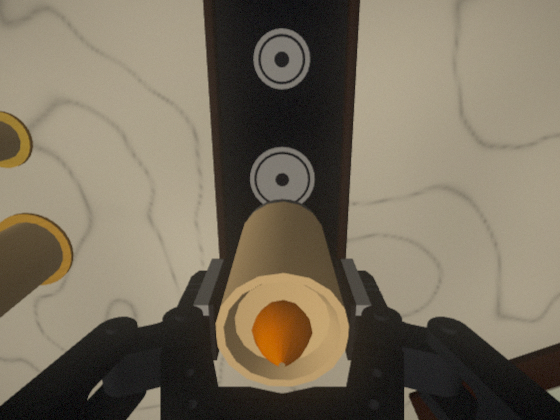

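The medium candle is held upright. Its rim centre is (283,331) and the medium pad's spot is at (282,180), as predicted. Lowering it now.

```bash
python3 -m inch '[[-0.15,0,2,0,0,0,-1],[0,0,3,0,0,0,-1],[0,0,3,0,0,0,-1],[0,0,2.5,0,0,0,-1],[0,0,1.2,0,0,0,-1],[0,0,0.6,0,0,0,-1],[0,0,0,0,0,0,-1],[0,0,0,0,0,0,-1]]'
python3 -m inch '[[0,0,0.1,0,0,0,-1],[0,0,0.1,0,0,0,-1],[0,0,0.1,0,0,0,-1],[0,0,0,0,0,0,-1],[0,0,0,0,0,0,-1]]'
python3 -m inch '[[0,0,0.05,0,0,0,-1],[0,0,0,0,0,0,-1],[0,0,0.05,0,0,0,-1],[0,0,0,0,0,0,-1]]'
```

```text
clock: 17.7
tcp_pos: [482.2, -317.7, 63.8]
orientation: [3.141, -0.001, -0.22]
ft_force: [-1.1, -1.2, -1.8]
gripper_width: 0.53
grip_force: 41.4
clock: 18.32
tcp_pos: [481.6, -317.3, 59.8]
orientation: [-3.142, 0.0, -0.22]
ft_force: [-0.5, -0.3, -0.5]
gripper_width: 0.527
grip_force: 41.4
clock: 18.82
tcp_pos: [481.6, -317.3, 58.7]
orientation: [-3.142, 0.0, -0.22]
ft_force: [-0.5, 0.6, -0.9]
gripper_width: 0.529
grip_force: 41.4
```

```bash
python3 -m inch '[[0,0,0.05,0,0,0,-1],[0,0,0,0,0,0,-1],[0,0,0.05,0,0,0,-1],[0,0,0,0,0,0,-1]]'
python3 -m inch '[[0,0,0.05,0,0,0,-1],[0,0,0,0,0,0,-1],[0,0,0,0,0,0,-1]]'
```

```text
clock: 19.32
tcp_pos: [481.6, -317.3, 57.8]
orientation: [-3.142, 0.0, -0.22]
ft_force: [-0.7, -0.4, -1.3]
gripper_width: 0.522
grip_force: 41.4
clock: 19.7
tcp_pos: [481.7, -317.3, 57.3]
orientation: [3.142, -0.0, -0.22]
ft_force: [0.0, -0.1, -0.7]
gripper_width: 0.53
grip_force: 41.4
```

```bash
python3 -m inch '[[0,0,0.05,0,0,0,-1],[0,0,0,0,0,0,-1],[0,0,0,0,0,0,-1]]'
python3 -m inch '[[0,0,0.05,0,0,0,-1],[0,0,0,0,0,0,-1],[0,0,0,0,0,0,-1]]'
python3 -m inch '[[0,0,0.05,0,0,0,-1],[0,0,0,0,0,0,-1],[0,0,0,0,0,0,-1]]'
```

```text
clock: 20.08
tcp_pos: [481.7, -317.4, 57.0]
orientation: [3.141, -0.0, -0.22]
ft_force: [-0.3, 0.0, 1.0]
gripper_width: 0.529
grip_force: 41.6
clock: 20.45
tcp_pos: [481.8, -317.4, 56.9]
orientation: [3.141, -0.0, -0.22]
ft_force: [-1.7, 0.8, 5.6]
gripper_width: 0.527
grip_force: 42.0
clock: 20.82
tcp_pos: [481.8, -317.4, 56.9]
orientation: [3.141, -0.001, -0.22]
ft_force: [-2.4, 1.4, 8.7]
gripper_width: 0.529
grip_force: 42.3
```

```bash
python3 -m inch '[[0,0,0,0,0,0,0.15],[0,0,0,0,0,0,0.3],[0,0,0,0,0,0,0.6],[0,0,0,0,0,0,1],[0,0,0,0,0,0,1]]'
python3 -m inch '[[0,0,-1,0,0,0,1],[0,0,-3,0,0,0,1],[0,0,-4,0,0,0,1],[0,0,-5,0,0,0,1],[0,0,-5,0,0,0,1],[0,0,-3,0,0,0,1],[0,0,0,0,0,0,1],[0,0,0,0,0,0,1]]'
python3 - <<'E'
from h import *
o=ctrl.get_obs(); im=viewer.get_image("wrist"); cv2.imwrite("pics/w7.png",im); print(o["tcp_pos"],o["orientation"]*100)
p=Pw(o)
x,y=481.2,-316.7
print("rim",[proj(p,(x+23*np.cos(t),y+23*np.sin(t),95)) for t in (-.22,-.22+np.pi,1.35,1.35+np.pi)])
print("pad",[proj(p,(x+29*np.cos(t),y+29*np.sin(t),10)) for t in (-.22,1.35,1.35+np.pi)])
c=im[110:300,190:370]; cv2.imwrite("pics/w7c.png",cv2.resize(c,None,fx=3,fy=3,interpolation=3))
E
```

```text
clock: 21.45
tcp_pos: [481.6, -317.3, 55.7]
orientation: [-3.141, 0.0, -0.22]
ft_force: [-0.1, -0.0, -0.1]
gripper_width: 1.001
grip_force: 0.0
clock: 22.45
tcp_pos: [481.2, -316.9, 265.1]
orientation: [-3.141, 0.001, -0.22]
ft_force: [0.0, 0.2, -0.5]
gripper_width: 0.998
grip_force: 0.0
[ 481.2 -316.9  265.1] [-314.1    0.1  -22. ]
rim [array([280.9, 153.3]), array([281. , 203.9]), array([255. , 179.2]), array([307. , 179.2])]
pad [array([281.2, 134. ]), array([255. , 160.5]), array([307.4, 160.4])]
```

View pics/w7c.png

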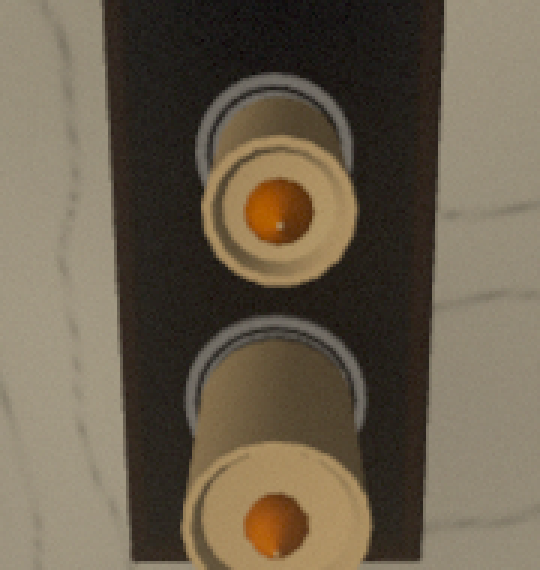

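```bash
python3 -m inch '[[0.9,-3,0.4,0,0,0,1],[1.6,-5.5,0.6,0,0,0,1],[1.7,-6,0.6,0,0,0,1],[1.7,-6,0.6,0,0,0,1],[1.7,-6,0.6,0,0,0,1],[1.7,-6,0.6,0,0,0,1],[1.7,-6,0.6,0,0,0,1],[1.5,-5,0.5,0,0,0,1]]'
python3 -m inch '[[0,0,0,0,0,0,1],[0,0,0,0,0,0,1]]'
```

```text
clock: 23.5
tcp_pos: [698.1, 81.7, 218.3]
orientation: [3.141, 0.004, -0.219]
ft_force: [0.6, -0.3, 0.4]
gripper_width: 1.0
grip_force: 0.0
clock: 23.75
tcp_pos: [697.5, 79.0, 219.0]
orientation: [3.14, 0.003, -0.22]
ft_force: [-0.2, -0.5, 0.0]
gripper_width: 0.997
grip_force: 0.0
```

The medium LED is upright on its pad. Its rim spans 202–357 and the pad 197–352 in the crop, so it is within about 2 mm. Next I'll check the small candle from its hover.

Run:
```python
from h import *
o=ctrl.get_obs(); im=viewer.get_image("wrist"); cv2.imwrite("pics/w8.png",im); print(o["tcp_pos"])
p=Pw(o); x,y=699.1,80.1
print("rim",[proj(p,(x+17*np.cos(t),y+17*np.sin(t),75)) for t in (-.22,-.22+np.pi,1.35,1.35+np.pi)])
c=im[130:240,220:340]; cv2.imwrite("pics/w8c.png",cv2.resize(c,None,fx=5,fy=5,interpolation=3))
```

```text
[697.5  79.  219. ]
rim [array([279. , 164.4]), array([279.2, 204.8]), array([258.2, 184.9]), array([300. , 184.9])]
```

View pics/w8c.png

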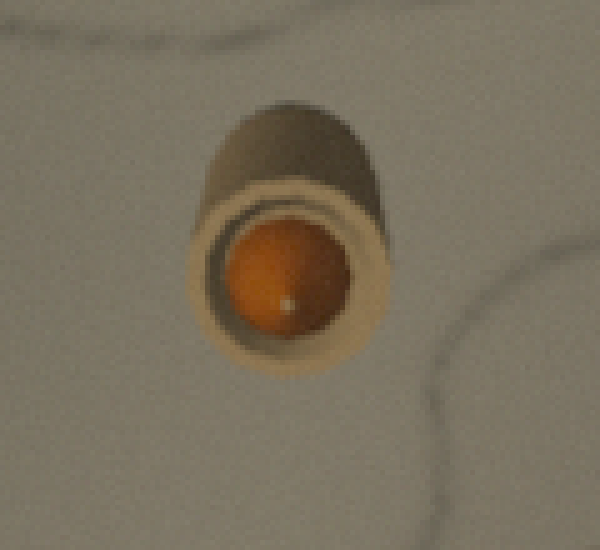

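The small LED's rim circle is centred at crop (288,277), or full (277.7,185.5), within about 1 mm of the estimate. Grasping it.

```bash
python3 -m inch '[[0,-0.2,2,0,0,0,1],[0,0,3,0,0,0,1],[0,0,3,0,0,0,1],[0,0,3,0,0,0,1],[0,0,3,0,0,0,1],[0,0,2.6,0,0,0,1],[0,0,2,0,0,0,1],[0,0,0,0,0,0,1]]' 40
python3 -m inch '[[0,0,0,0,0,0,0.4],[0,0,0,0,0,0,0.1],[0,0,0,0,0,0,-0.1],[0,0,0,0,0,0,-1],[0,0,0,0,0,0,-1],[0,0,0,0,0,0,-1],[0,0,0,0,0,0,-1]]' 40
python3 -m inch '[[0,0,-1,0,0,0,-1],[0,0,-3,0,0,0,-1],[0,0,-3.5,0,0,0,-1],[0,0,-3.5,0,0,0,-1],[0,0,-3,0,0,0,-1],[0,0,0,0,0,0,-1],[0,0,0,0,0,0,-1]]'
```

```text
clock: 24.8
tcp_pos: [697.3, 80.1, 33.2]
orientation: [3.141, 0.003, -0.222]
ft_force: [-0.2, 0.3, 0.8]
gripper_width: 1.003
grip_force: 0.0
clock: 25.68
tcp_pos: [699.3, 81.3, 35.8]
orientation: [-3.141, -0.001, -0.22]
ft_force: [-0.4, 0.6, 5.6]
gripper_width: 0.387
grip_force: 39.6
clock: 26.55
tcp_pos: [697.9, 81.2, 173.5]
orientation: [3.141, 0.002, -0.22]
ft_force: [0.5, -0.6, -1.4]
gripper_width: 0.388
grip_force: 39.8
```

```bash
python3 -m inch '[[-0.2,3,0,0,0,0,-1],[-0.3,5.5,0,0,0,0,-1],[-0.3,6,0,0,0,0,-1],[-0.3,6,0,0,0,0,-1],[-0.3,6,0,0,0,0,-1],[-0.3,6,0,0,0,0,-1],[-0.3,5.5,0,0,0,0,-1],[-0.3,3.5,0,0,0,0,-1]]'
python3 -m inch '[[0,2,0,0,0,0,-1],[0,0,0,0,0,0,-1],[0,0,0,0,0,0,-1]]'
python3 - <<'E'
from h import *
o=ctrl.get_obs(); im=viewer.get_image("wrist"); cv2.imwrite("pics/w9.png",im); print(o["tcp_pos"])
p=Pw(o); x,y=578.7,-338.6; c=o["tcp_pos"][:2]
print("pad",proj(p,(x,y,10)),"rim",[proj(p,(c[0]+17*np.cos(t),c[1]+17*np.sin(t),213)) for t in (-.22,-.22+np.pi,1.35,1.35+np.pi)])
g=im.astype(int)
q=proj(p,(x,y,10)).astype(int); w=g[q[1]-6:q[1]+7,q[0]-6:q[0]+7].sum(2); ys,xs=np.where(w<150); print("spot",xs.mean()+q[0]-6,ys.mean()+q[1]-6,len(xs))
m=((im[...,2]>100)&(im[...,0]<60)).astype('uint8'); m[:250]=0; n,l,s,cc=cv2.connectedComponentsWithStats(m); i=1+s[1:,4].argmax(); print("flame",s[i],cc[i])
print("rim row",im[int(cc[i][1]),225:340].sum(1).tolist()); print("rim col",im[200:400,int(cc[i][0])].sum(1).tolist()[::2])
E
```

```text
clock: 27.55
tcp_pos: [583.5, -320.9, 172.3]
orientation: [-3.14, 0.004, -0.222]
ft_force: [-0.4, -0.5, -0.9]
gripper_width: 0.387
grip_force: 39.9
clock: 27.92
tcp_pos: [581.7, -336.6, 174.3]
orientation: [-3.14, 0.001, -0.219]
ft_force: [-0.3, 0.6, -1.3]
gripper_width: 0.388
grip_force: 39.9
[ 581.7 -336.6  174.3]
pad [284.3 183.5] rim [array([279.5, 285.2]), array([279.7, 370.2]), array([229.3, 329.4]), array([329.8, 329.6])]
spot 283.59166666666664 183.71666666666667 120
flame [ 245  299   64   66 2932] [279.4 331.1]
rim row [83, 85, 86, 99, 121, 130, 109, 176, 392, 439, 442, 437, 440, 450, 437, 442, 404, 293, 234, 240, 226, 229, 233, 234, 238, 239, 239, 253, 245, 257, 259, 269, 268, 269, 269, 288, 287, 279, 282, 290, 280, 285, 288, 282, 287, 280, 289, 275, 274, 269, 272, 278, 268, 262, 273, 251, 242, 249, 228, 251, 225, 234, 218, 240, 207, 210, 218, 197, 197, 192, 199, 194, 199, 186, 173, 169, 179, 197, 188, 172, 176, 172, 178, 176, 166, 163, 152, 269, 408, 450, 441, 446, 445, 438, 437, 434, 431, 430, 436, 440, 449, 446, 448, 438, 443, 430, 355, 199, 119, 123, 127, 122, 97, 100, 98]
rim col [356, 240, 240, 356, 265, 57, 84, 169, 156, 259, 255, 246, 250, 248, 256, 248, 256, 253, 252, 249, 252, 241, 252, 249, 259, 246, 241, 257, 246, 249, 244, 240, 245, 240, 247, 242, 241, 252, 248, 238, 252, 244, 248, 251, 397, 445, 450, 449, 440, 371, 183, 200, 212, 205, 205, 202, 213, 229, 223, 241, 241, 240, 248, 247, 255, 256, 259, 254, 262, 269, 256, 265, 268, 269, 269, 282, 277, 275, 278, 285, 288, 325, 333, 435, 437, 427, 311, 259, 245, 254, 260, 247, 256, 263, 253, 254, 197, 76, 81, 53]
```

The small LED is held upright, with its rim centre at column 282 and its pad spot at (283.6,183.7). That is aligned once the arm settles, so I'll lower it.

```bash
python3 -m inch '[[0,0,2,0,0,0,-1],[0,0,3,0,0,0,-1],[0,0,3,0,0,0,-1],[0,0,2.5,0,0,0,-1],[0,0,1.2,0,0,0,-1],[0,0,0.4,0,0,0,-1],[0,0,0,0,0,0,-1],[0,0,0,0,0,0,-1]]'
python3 -m inch '[[0,0,0.1,0,0,0,-1],[0,0,0.1,0,0,0,-1],[0,0,0.1,0,0,0,-1],[0,0,0,0,0,0,-1],[0,0,0,0,0,0,-1]]'
```

```text
clock: 28.98
tcp_pos: [581.9, -338.7, 55.1]
orientation: [3.141, -0.002, -0.22]
ft_force: [-0.6, -0.3, -0.6]
gripper_width: 0.39
grip_force: 39.9
clock: 29.6
tcp_pos: [581.3, -338.3, 50.8]
orientation: [-3.142, 0.0, -0.22]
ft_force: [-0.0, -0.1, -0.3]
gripper_width: 0.391
grip_force: 39.9
```

```bash
python3 -m inch '[[-0.1,0,0.1,0,0,0,-1],[0,0,0.1,0,0,0,-1],[0,0,0.1,0,0,0,-1],[0,0,0,0,0,0,-1],[0,0,0.05,0,0,0,-1],[0,0,0,0,0,0,-1],[0,0,0,0,0,0,-1]]'
python3 -m inch '[[0,0,0.05,0,0,0,-1],[0,0,0,0,0,0,-1],[0,0,0,0,0,0,-1]]'
python3 -m inch '[[0,0,0.05,0,0,0,-1],[0,0,0,0,0,0,-1],[0,0,0,0,0,0,-1]]'
```

```text
clock: 30.48
tcp_pos: [580.3, -338.1, 47.4]
orientation: [-3.142, -0.0, -0.22]
ft_force: [-0.8, 0.5, -1.7]
gripper_width: 0.384
grip_force: 39.9
clock: 30.85
tcp_pos: [580.3, -338.1, 46.9]
orientation: [-3.142, 0.0, -0.22]
ft_force: [-0.2, 0.8, -1.2]
gripper_width: 0.386
grip_force: 39.9
clock: 31.22
tcp_pos: [580.3, -338.1, 46.4]
orientation: [-3.142, 0.0, -0.22]
ft_force: [0.2, -0.5, -1.8]
gripper_width: 0.387
grip_force: 39.9
```

```bash
python3 -m inch '[[0,0,0.05,0,0,0,-1],[0,0,0,0,0,0,-1],[0,0,0,0,0,0,-1]]'
python3 -m inch '[[0,0,0.05,0,0,0,-1],[0,0,0,0,0,0,-1],[0,0,0,0,0,0,-1]]'
python3 -m inch '[[0,0,0.05,0,0,0,-1],[0,0,0,0,0,0,-1],[0,0,0,0,0,0,-1]]'
```

```text
clock: 31.6
tcp_pos: [580.3, -338.1, 45.9]
orientation: [3.142, -0.0, -0.22]
ft_force: [-0.8, -0.1, -0.8]
gripper_width: 0.387
grip_force: 40.0
clock: 31.98
tcp_pos: [580.4, -338.1, 45.9]
orientation: [3.141, -0.0, -0.22]
ft_force: [-0.1, 1.8, 4.6]
gripper_width: 0.385
grip_force: 40.2
clock: 32.35
tcp_pos: [580.5, -338.2, 45.8]
orientation: [3.141, -0.001, -0.22]
ft_force: [-1.7, 2.2, 7.1]
gripper_width: 0.389
grip_force: 40.6
```

Contact. I'll release, rise, back off toward the robot, and take a last look.

```bash
python3 -m inch '[[0,0,0,0,0,0,-0.1],[0,0,0,0,0,0,0.1],[0,0,0,0,0,0,0.5],[0,0,0,0,0,0,1],[0,0,0,0,0,0,1]]'
python3 -m inch '[[0,0,-1,0,0,0,1],[0,0,-3,0,0,0,1],[0,0,-4,0,0,0,1],[0,0,-5,0,0,0,1],[0,0,-5,0,0,0,1],[0,0,-5,0,0,0,1],[0,0,-5,0,0,0,1],[0,0,0,0,0,0,1]]'
python3 -m inch '[[-5,0,0,0,0,0,1],[-5,0,0,0,0,0,1],[0,0,0,0,0,0,1],[0,0,0,0,0,0,1]]'
python3 - <<'E'
from h import *
o=ctrl.get_obs(); im=viewer.get_image("wrist"); print(o["tcp_pos"])
p=Pw(o)
for n,x,y,r,h,R in(("L",383.8,-294.9,30,105,36),("M",481.2,-316.7,23,95,29),("S",578.7,-338.6,17,85,23)):
  print(n,"rim",[proj(p,(x+r*np.cos(t),y+r*np.sin(t),h)) for t in (-.22,-.22+np.pi,1.35,1.35+np.pi)],"pad",[proj(p,(x+R*np.cos(t),y+R*np.sin(t),10)) for t in (-.22,1.35,1.35+np.pi)])
a=cv2.resize(im[0:290,205:355],None,fx=2,fy=2,interpolation=3)
s=cv2.resize(viewer.get_image("side")[160:400,150:400],None,fx=1.9,fy=1.9,interpolation=3)
o=np.zeros((580,780,3),'uint8'); o[:,:300]=a; o[:s.shape[0],300:300+s.shape[1]]=s; cv2.imwrite("pics/fin.png",o)
E
```

```text
clock: 32.98
tcp_pos: [580.3, -338.1, 44.8]
orientation: [-3.142, 0.0, -0.22]
ft_force: [-0.5, 0.2, 0.4]
gripper_width: 0.998
grip_force: 0.0
clock: 33.98
tcp_pos: [581.7, -339.1, 331.8]
orientation: [3.136, -0.01, -0.22]
ft_force: [-0.9, -0.0, -0.5]
gripper_width: 1.002
grip_force: 0.0
clock: 34.48
tcp_pos: [482.9, -316.4, 325.1]
orientation: [3.141, -0.001, -0.221]
ft_force: [0.8, 0.1, 0.2]
gripper_width: 1.0
grip_force: 0.0
[ 482.9 -316.4  325.1]
L rim [array([282. , 232.8]), array([282. , 282.2]), array([254.7, 258. ]), array([309.2, 258. ])] pad [array([281.9, 201. ]), array([255.3, 226.5]), array([308.6, 226.4])]
M rim [array([281.8, 144.9]), array([281.9, 188.3]), array([259.8, 167. ]), array([303.9, 167. ])] pad [array([281.9, 129.6]), array([259. , 152.9]), array([304.8, 152.9])]
S rim [array([281.8,  46.4]), array([281.9,  83.3]), array([264.6,  65.1]), array([299.1,  65.1])] pad [array([281.8,  47.6]), array([262.4,  68.7]), array([301.3,  68.7])]
```

View pics/fin.png

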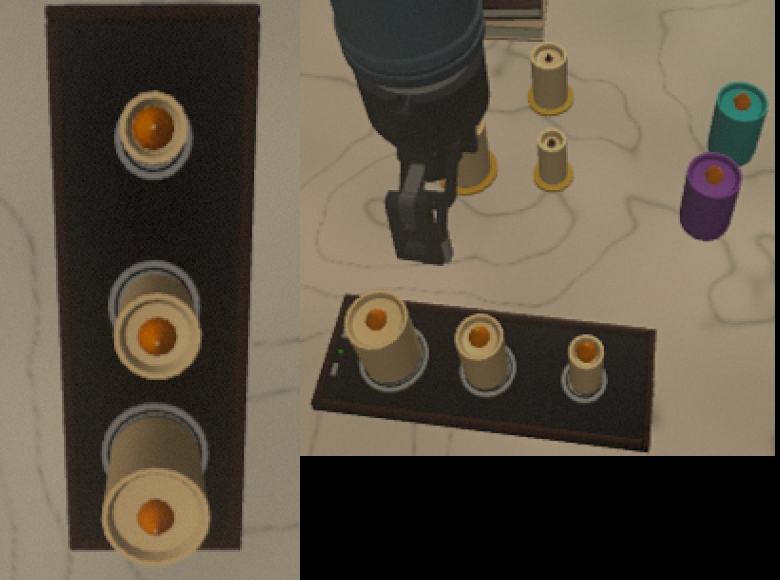

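In the final view all three LEDs stand upright on their own pads. Rim and pad columns in the crop are 153/154 for small, 158/154 for medium and 156/154 for large. The wax candles in view are untouched, and the arm is clear.

```bash
python3 -c "
from workcell import ctrl
print(ctrl.job_done())"
```

```text
the job is handed in; nothing more can be done
None
```

All three LED candles are standing upright on the charging pads of their own size, each within about 2–3 mm of centre by the camera, and the job is handed in at about 35 s; I touched nothing else, though the bird was out of the last picture.

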